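Air the windowed incubator

ROBOT

A 6-joint arm with a two-finger parallel gripper is mounted at the origin on a cart in front of the work surface, level with it; the furniture and walls round the work are solid. World frame = base frame: x ahead of the robot, y to its left, z up, the work surface at z = 0. Lengths are in m, angles in rad, forces in N, time in s.
With the tool pointing down it reaches from about 0.275 to 0.975 m from the base axis. Payload 8.4 kg.
Tool frame: the origin (TCP) lies at the very end of the fingers, on their centre line; the grasp point (between the pads) lies 19 mm behind it; x points along the fingers, z is the direction in which the jaws open and shut, and the axes are right-handed (so a half turn about x gives the same grasp; the last joint's range is limited). The gripper opens to 92 mm and grips with 3 to 60 N. Pads are 20 mm wide; open, the fingers measure 128 mm over their backs; the gripper's body (75 mm by 189 mm) begins 69 mm behind the grasp point.
Start: joints at [1.128, 0.353, 1.633, -0, 1.155, -0.002], TCP at [0.267, 0.565, 0.182] pointing down, gripper open.
Joint ranges: [-2.63, 2.63], [-0.92, 2.1], [0.06, 2.66], [-1.3, 4.44], [0, 2.69], [-3.02, 3.02]. Speed limits (rad/s): [2.22, 2.22, 2.79, 3.14, 3.14, 3.14].

INTERFACE

Orientations are given as a 3x3 rotation matrix whose columns are the frame's x, y, z axes.
In Python, from bench import r gives the robot as it stands.
- The arm moves only by the tool arm_command, never from a script. Its argument "commands" is a list of rows, each a list of 5 numbers: the shift along the tool's x, y, z in cm, then the turn about the tool's x in rad, then the finger opening in cm, from 0 to 9.19. In form: [[dx, dy, dz, yaw, claw], ...]. A call has 1 to 10 rows; each row shifts and turns the pose as measured when the row begins, along the tool's axes as they then stand; what a row does not reach is not made up. A row lasts 1/10 s, in which the tool goes at most 50 mm and 8.59 degrees, less where a joint would pass 70% of its speed; a pose out of reach is approached as far as the arm can. A call with a gripper value outside its range is refused whole. The fingers move at their own pace and stop on an object; the grip force is fixed at half the most. Time passes only in rows, so rows that do not move let the fingers close. It gives the time, the measured TCP pose, the force and the opening at its end, in the units of the state.
- r.sense(): the state, without advancing time (a new reading comes with each control period).
- r.grab_frame(name): name is "scene" or "side" or "wrist"; returns a dict with "color" (420x560x3 uint8, red, green, blue), "fx", "fy", "cx", "cy" (pixels), "T" (4x4, takes a point from camera to world coordinates). Camera axes: x right, y down, z forward; pixel columns grow to the right and rows downward; lengths in m; the calibration is good to about 2 mm. A picture is of the moment at which its call begins. There is no depth.
- r.hand_in(): hands the job in, once; it reports no verdict.
The state is a dict: "clock": time; "qpos": joint angles; "joint_vel": joint speeds; "tau": joint torques, N m; "position": TCP position; "tool_rot": TCP orientation; "wrist_force": force on the tool from outside, world axes, zero at the start; "wrist_torque": the same for the moment, N m; "width": opening from 0.0 (shut) to 1.0 (fully open).
Only numpy, scipy, OpenCV 4.12 (cv2) and the standard library are available. Lean on these libraries where they do the work, as an engineer would, in place of code of your own. Each camera call takes 0.05 s, during which the arm holds its last target. There are 200 camera calls.

TASK

The incubator with the glass window in its door needs airing: pull its door all the way down, leave it fully open for about two seconds, then push the door back up until it is shut. Leave the other incubator, the one with the plain solid door, closed.

Things in the scene. Friction and masses are not known exactly. Their poses are not given: they have to be found in the camera images.
- window_incubator_bar (a point): Middle of the round steel pull bar (12 mm thick, 84 mm long between two posts) of the fixed white incubator whose door has a glass window. The bar lies in the door's plane, 45 mm beyond its upper edge: 225 mm above the worktop and 45 mm above the incubator's top when shut, free all round, to be pinched from above. The point turns with the door: y along the bar, z from hinge to bar.
- window_incubator_hinge (a point): Middle of that door's bottom hinge line, 50 mm above the worktop, fixed to the incubator (200 mm wide, 165 deep, 180 high). y runs along the hinge, z up, x level into the incubator; the door (130 mm high, 14 thick) swings down to -x. The bar moves on an arc of 175 mm about this line; fully open it lies in front, 62 mm above the worktop, still free to pinch from above; it can turn in the fingers.
- window_incubator_door (a joint): Angle of that door in rad: 0 is shut, upright (so it starts); 1.5 is fully open, almost level, against its stop. A stiff hinge keeps the door at whatever angle it is left; moving it takes at most about 5 N at the bar.
- plain_incubator_door (a joint): Angle of the door of the other incubator, alike in size, bar and hinge, but with a plain solid door without a window: 0 is shut (so it starts and stays), 1.5 fully open. Either incubator may stand on the left; they are 0.27 to 0.53 m apart, centre to centre.

How it is judged:
By the outcome, as a careful person would: the job done as asked, in the order asked, and still so for the second after the job is handed in, with the robot touching nothing.
It also fails if it takes over 54 s, if anything falls off the work surface, if the arm or the gripper's body presses on something with over 40 N, if the wrist force passes 120 N, or if a joint passes its speed limit or range.

## Working session

There is one attempt and no reset: what is moved stays moved. The work goes in short steps, Python scripts to look and compute and a tool call to move; the robot and the scene stay as the last step left them, time stands still between calls to the robot, and variables do not carry over. Pictures are saved under pics/ and viewed, about 8 in all and at most 12, crops included, and the job is handed in when it is done.

Besides the shell and the picture viewer there is one more tool, called after "Emit:" as a command line: name --pt "numbers of a row" for each row, then --argument value for the rest. arm_command: Moves the arm, as the interface text tells. Its arguments: {"type":"object","properties":{"commands":{"type":"array"}},"required":["commands"]}

```bash
mkdir -p pics
python3 - <<'E'
from bench import r
import cv2,numpy as np
a=r.grab_frame("scene");b=r.grab_frame("side")
for n,f in(("scene",a),("side",b)):
    cv2.imwrite(f"pics/{n}0.png",f["color"][:,:,::-1]);print(n,f["fx"],f["fy"],f["cx"],f["cy"]);print(np.round(f["T"],4).tolist())
s=r.sense();print(s["clock"],s["position"],np.round(s["tool_rot"],3).tolist(),s["width"])
E
```

```text
scene 477.9808072303405 477.9808072303405 281.410395772472 193.86159604549707
[[0.7673, -0.2883, 0.5729, 0.0268], [-0.6413, -0.3379, 0.6889, -0.676], [-0.005, -0.8959, -0.4442, 0.66], [0.0, 0.0, 0.0, 1.0]]
side 440.56171754928994 440.56171754928994 281.39220696787265 207.8497545927152
[[-0.9462, 0.2783, -0.1652, 0.7843], [0.3236, 0.8251, -0.4631, 0.4862], [0.0074, -0.4916, -0.8708, 0.9733], [0.0, 0.0, 0.0, 1.0]]
0.1 [0.26644609 0.56481653 0.18135137] [[-0.001, -0.904, 0.427], [-0.001, 0.427, 0.904], [-1.0, 0.0, -0.001]] 0.9997940653375829
```

View pics/scene0.png

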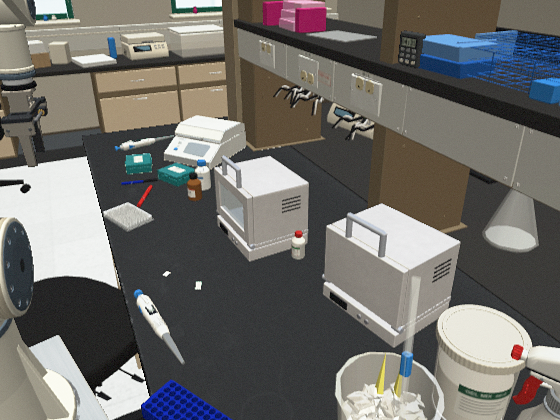

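View pics/side0.png

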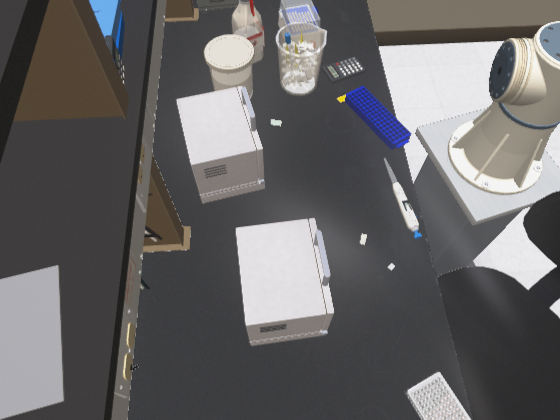

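The window incubator is the one farther left (scene bar near (231,172), side bar near (322,257)). The plain one is at scene (367,232). I'll zoom in on the window bar.

Run:
```python
import cv2,numpy as np
a=cv2.imread("pics/scene0.png")[145:265,205:315];b=cv2.imread("pics/side0.png")[210:350,225:345]
a=cv2.resize(a,None,fx=3.5,fy=3.5,interpolation=cv2.INTER_CUBIC);b=cv2.resize(b,None,fx=3.3,fy=3.3,interpolation=cv2.INTER_CUBIC)
h=max(a.shape[0],b.shape[0]);o=np.zeros((h,a.shape[1]+b.shape[1],3),np.uint8);o[:a.shape[0],:a.shape[1]]=a;o[:b.shape[0],a.shape[1]:]=b
print(o.shape,a.shape);cv2.imwrite("pics/crop1.png",o)
```

```text
(462, 781, 3) (420, 385, 3)
```

View pics/crop1.png

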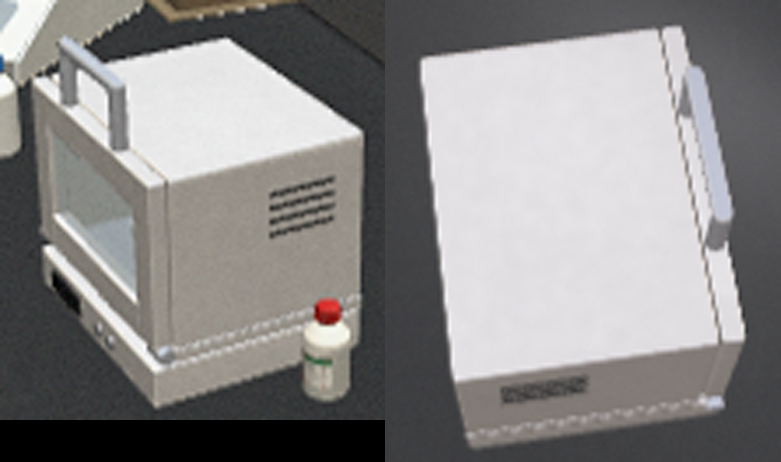

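The crops show the bar's ends: scene (224,158) and (239,170), side (327,274) and (319,232). I'll triangulate them.

```bash
cat > h.py <<'E'
import numpy as np
from bench import r
def ray(f,p):
    T=np.array(f["T"]);d=T[:3,:3]@[(p[0]-f["cx"])/f["fx"],(p[1]-f["cy"])/f["fy"],1];return T[:3,3],d/np.linalg.norm(d)
def onz(f,p,z):
    o,d=ray(f,p);return o+d*(z-o[2])/d[2]
def tri(f,p,g,q):
    o,d=ray(f,p);c,e=ray(g,q);s=np.linalg.lstsq(np.c_[d,-e],c-o,rcond=None)[0]
    a=o+s[0]*d;b=c+s[1]*e;return (a+b)/2,np.linalg.norm(a-b)
E
python3 - <<'E'
from h import *
a=r.grab_frame("scene");b=r.grab_frame("side")
S=lambda u,v:(205+u/3.5,145+v/3.5);D=lambda u,v:(225+(u-385)/3.3,210+v/3.3)
P=[];A=[(66,46),(118,88)];B=[(722,213),(694,72)]
for u,v in zip(A,B):
    print(tri(a,S(*u),b,D(*v)),onz(a,S(*u),.225),onz(b,D(*v),.225))
p=[onz(b,D(*v),.225) for v in B];e=p[0]-p[1];print("side",np.linalg.norm(e),np.arctan2(e[1],e[0]),(p[0]+p[1])/2)
p=[onz(a,S(*v),.225) for v in A];e=p[0]-p[1];print("scene",np.linalg.norm(e),np.arctan2(e[1],e[0]),(p[0]+p[1])/2)
q=[onz(b,D(*v),.18) for v in[(744,337),(683,28),(422,58),(456,381)]]
e=q[0]-q[1];print("doortop",np.linalg.norm(e),np.arctan2(e[1],e[0]),(q[0]+q[1])/2)
e=q[3]-q[2];print("back",np.linalg.norm(e),np.arctan2(e[1],e[0]),np.linalg.norm(q[1]-q[2]))
E
```

```text
(array([0.60914611, 0.24362902, 0.22257975]), np.float64(0.0017812839870316034)) [0.60664217 0.23801973 0.225     ] [0.60896091 0.24488697 0.225     ]
(array([0.59289812, 0.15879555, 0.22342476]), np.float64(0.0022998972081904215)) [0.59185045 0.15520975 0.225     ] [0.59235194 0.1601307  0.225     ]
side 0.08636830310526401 1.3772869585251684 [0.60065643 0.20250884 0.225     ]
scene 0.0841206739797741 1.394038102544498 [0.59924631 0.19661474 0.225     ]
doortop 0.19537394187655355 1.3770215595851893 [0.5950649  0.20590732 0.18      ]
back 0.19882588204757903 1.3846624291891232 0.16169414977023308
```

Both views agree. The bar middle is near (0.600, 0.201, 0.225) and the bar yaw is about 1.383 rad. The bar measures 84–86 mm long and the box 195 × 162 mm, which match the given sizes. Now I'll rise and turn.

Emit:
arm_command --pt "-4 0 0 0.14 9" --pt "-4 0 0 0.14 9" --pt "-4 0 0 0.14 9" --pt "0 0 0 0.14 9" --pt "0 0 0 0.14 9" --pt "0 0 0 0.14 9" --pt "0 0 0 0.14 9" --pt "0 0 0 0.14 9" --pt "0 0 0 0.14 9" --pt "0 0 0 0.06 9"

```text
clock: 1.2
position: [0.2659, 0.5637, 0.3046]
tool_rot: [[-0.002, 0.241, 0.97], [-0.004, 0.97, -0.241], [-1.0, -0.005, -0.001]]
wrist_force: [-0.3, 0.1, 0.9]
width: 0.974
```

Emit:
arm_command --pt "0 -3 4 -0.05 9" --pt "0 -3 4 0 9" --pt "0 -3 4 0 9" --pt "0 -3 4 0 9" --pt "0 -3 4 0 9" --pt "0 -3 4 0 9" --pt "0 -3 4 0 9" --pt "0 -3 4 0 9" --pt "0 -3 4 0 9" --pt "0 0 0 0 9"

```text
clock: 2.2
position: [0.5667, 0.2239, 0.3029]
tool_rot: [[-0.003, 0.189, 0.982], [-0.006, 0.982, -0.189], [-1.0, -0.006, -0.002]]
wrist_force: [0.2, 1.0, 0.3]
width: 0.977
```

Run:
```python
from h import *
import cv2
f=r.grab_frame("wrist");cv2.imwrite("pics/w1.png",f["color"][:,:,::-1])
s=r.sense();print(s["clock"],s["position"],np.round(s["tool_rot"],3).tolist());print(np.round(f["T"],3).tolist(),f["fx"])
P=np.array([.6,.201,.225]);print("tool delta cm",100*s["tool_rot"].T@(P-s["position"]))
T=np.linalg.inv(f["T"]);u=np.array([.187,.982,0])
for k in(-.042,0,.042):
    c=T@np.r_[P+k*u,1];print("expect px",f["fx"]*c[0]/c[2]+f["cx"],f["fy"]*c[1]/c[2]+f["cy"])
```

```text
2.25 [0.56513245 0.22571258 0.3028384 ] [[-0.004, 0.188, 0.982], [-0.005, 0.982, -0.188], [-1.0, -0.005, -0.003]]
[[0.982, -0.18, -0.055, 0.582], [-0.189, -0.942, -0.276, 0.303], [-0.002, 0.282, -0.96, 0.505], [0.0, 0.0, 0.0, 1.0]] 293.1921188484643
tool delta cm [ 7.78002069 -1.72894922  3.91596098]
expect px 316.29818048480166 259.6880960963834
expect px 317.6570503429168 221.8369268864243
expect px 319.1290609672822 180.83423417897922
```

View pics/w1.png

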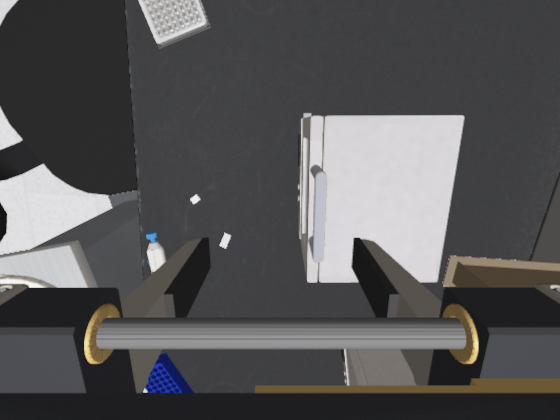

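The wrist view shows the bar from (321,175) to (319,262). That is within about 2–4 mm of the estimate, so the bar is at about (0.602, 0.204). I'll align, then descend and close.

Emit:
arm_command --pt "0 -0.7 2 0 9" --pt "0 -0.7 2 0 9" --pt "0 0 0.1 0 6" --pt "2 0 0 0 5" --pt "2 0 0 0 5" --pt "2 0 0 0 5" --pt "2 0 0 0 5" --pt "1.5 0 0 0 5" --pt "0 0 0 0 5" --pt "0 0 0 0 5"

```text
clock: 3.25
position: [0.5988, 0.2118, 0.2051]
tool_rot: [[-0.007, 0.183, 0.983], [-0.001, 0.983, -0.183], [-1.0, -0.002, -0.007]]
wrist_force: [0.6, -0.1, -0.1]
width: 0.54
```

Emit:
arm_command --pt "0 -0.6 0.4 0 5" --pt "0 0 0 0 4" --pt "0 0 0 0 2" --pt "0 0 0 0 0.5" --pt "0 0 0 0 0.5" --pt "0 0 0 0 0.5" --pt "0 0 0 0 0.5"

```text
clock: 3.95
position: [0.6039, 0.2053, 0.2091]
tool_rot: [[-0.002, 0.183, 0.983], [0.001, 0.983, -0.183], [-1.0, 0.001, -0.002]]
wrist_force: [0.6, 0.0, 0.1]
width: 0.06
```

Run:
```python
from h import *
s=r.sense();R=s["tool_rot"];p=s["position"];print(s["clock"],p,np.round(R,3).tolist(),s["width"]*9.2,s["wrist_force"])
# bar at grip; arc steps in hinge frame: forward (tool z) and down (tool x)
N=16;t=np.linspace(0,1.5,N+1);print(np.round(np.c_[t,np.r_[0,np.diff(-17.5*np.cos(t))],np.r_[0,np.diff(-17.5*np.sin(t))]],2))
```

```text
3.95 [0.60385626 0.20530204 0.2090765 ] [[-0.002, 0.183, 0.983], [0.001, 0.983, -0.183], [-1.0, 0.001, -0.002]] 0.5548204620320629 [0.58329073 0.03950417 0.13032486]
[[ 0.    0.    0.  ]
 [ 0.09  0.08 -1.64]
 [ 0.19  0.23 -1.62]
 [ 0.28  0.38 -1.6 ]
 [ 0.38  0.53 -1.55]
 [ 0.47  0.67 -1.5 ]
 [ 0.56  0.81 -1.43]
 [ 0.66  0.94 -1.34]
 [ 0.75  1.06 -1.25]
 [ 0.84  1.17 -1.15]
 [ 0.94  1.28 -1.03]
 [ 1.03  1.37 -0.91]
 [ 1.12  1.44 -0.78]
 [ 1.22  1.51 -0.64]
 [ 1.31  1.56 -0.49]
 [ 1.41  1.6  -0.34]
 [ 1.5   1.63 -0.19]]
```

The opening is 5.5 mm and the bar is 12 mm, so the fingers missed it. I'll look.

Run:
```python
from h import *
import cv2
o=[]
for n,(x,y) in (("scene",(180,120)),("side",(250,190))):
    f=r.grab_frame(n);c=f["color"][y:y+130,x:x+130,::-1];o.append(cv2.resize(c,None,fx=3,fy=3,interpolation=cv2.INTER_CUBIC))
cv2.imwrite("pics/c2.png",np.hstack(o))
```

```text
(no output)
```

View pics/c2.png

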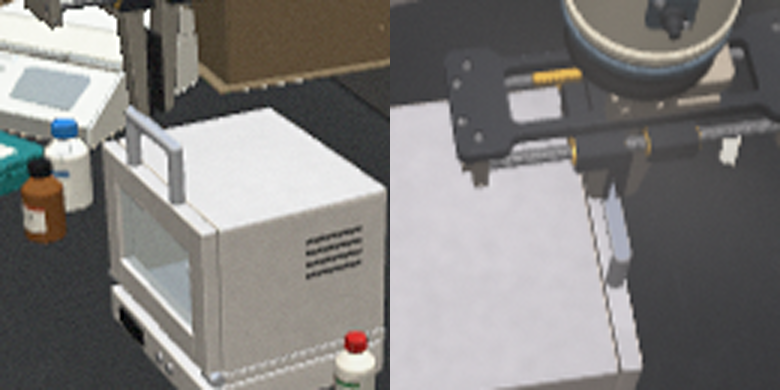

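Run:
```python
from h import *
s=r.sense();p=s["position"];R=s["tool_rot"]
for n,(x,y,ox) in (("scene",(180,120,0)),("side",(250,190,390))):
    f=r.grab_frame(n);T=np.linalg.inv(f["T"])
    for l,q in(("tcp",p),("grasp",p-R[:,0]*.019),("bar",np.array([.602,.204,.225]))):
        c=T@np.r_[q,1];print(n,l,(f["fx"]*c[0]/c[2]+f["cx"]-x)*3+ox,(f["fy"]*c[1]/c[2]+f["cy"]-y)*3)
```

```text
scene tcp 152.77438834606698 145.85029093139104
scene grasp 151.57348420076084 123.67135372341968
scene bar 150.76640655535934 128.25424918275635
side tcp 602.9763036613124 203.61769893066412
side grasp 605.5711883631734 191.41143062987072
side bar 607.1639502311934 190.65171358476212
```

Run:
```python
from h import *
import cv2
f=r.grab_frame("scene");c=f["color"][120:190,200:265,::-1];a=cv2.resize(c,None,fx=6,fy=6,interpolation=cv2.INTER_CUBIC)
f=r.grab_frame("wrist");c=f["color"][120:330,180:380,::-1];b=cv2.resize(c,None,fx=2,fy=2,interpolation=cv2.INTER_CUBIC)
cv2.imwrite("pics/c3.png",np.hstack([a,b]));s=r.sense();print(a.shape,s["position"],s["width"])
T=np.linalg.inv(f["T"])
for q in(s["position"],s["position"]+[0,0,.019],np.array([.602,.204,.225])):
    c=T@np.r_[q,1];print((f["fx"]*c[0]/c[2]+f["cx"]-180)*2+a.shape[1],(f["fy"]*c[1]/c[2]+f["cy"]-120)*2)
```

```text
(420, 390, 3) [0.60373274 0.20532389 0.20892374] 0.05087279550749024
591.5657825143826 230.9200714380816
591.4263212760175 251.41935372520953
587.1994792053679 252.3823962957291
```

View pics/c3.png

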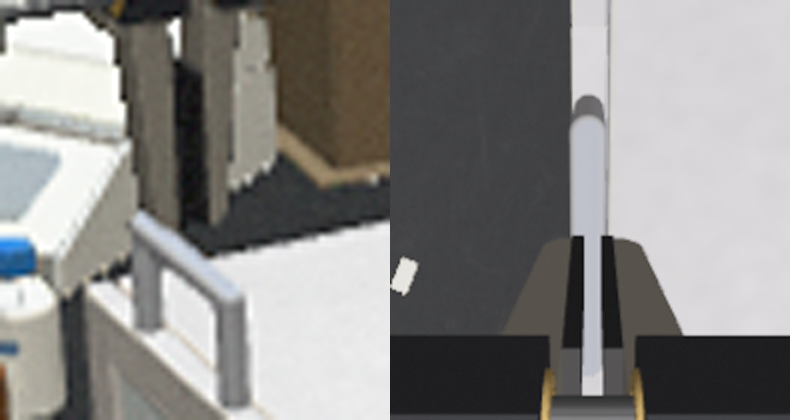

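The images show the fingertips about 25 mm higher than the reported pose. Scene tips are near (231,158), where (231,169) was expected. Sideways the alignment is good. I'll open, lower by 2 cm and look again.

Emit:
arm_command --pt "0 0 0 0 5" --pt "0 0 0 0 5" --pt "0 0 0 0 5" --pt "0.7 0 0 0 5" --pt "0.7 0 0 0 5" --pt "0.6 0 0 0 5" --pt "0 0 0 0 5"

```text
clock: 4.95
position: [0.6033, 0.2052, 0.1866]
tool_rot: [[-0.003, 0.183, 0.983], [0.001, 0.983, -0.183], [-1.0, 0.0, -0.003]]
wrist_force: [-0.1, -0.4, 0.6]
width: 0.543
```

```bash
cat > look.py <<'E'
from h import *
import cv2,sys
o=[]
s=r.sense();print(s["clock"],s["position"],s["width"]*9.2,s["wrist_force"]);print(np.round(s["tool_rot"],3).tolist())
for n,(x,y) in (("scene",(185,110)),("side",(260,200))):
    f=r.grab_frame(n);c=f["color"][y:y+98,x:x+98,::-1];o.append(cv2.resize(c,None,fx=4,fy=4,interpolation=cv2.INTER_CUBIC))
    T=np.linalg.inv(f["T"]);c=T@np.r_[s["position"],1];print(n,(f["fx"]*c[0]/c[2]+f["cx"]-x)*4,(f["fy"]*c[1]/c[2]+f["cy"]-y)*4)
cv2.imwrite(sys.argv[1],np.hstack(o))
E
python3 look.py pics/c4.png
```

```text
4.95 [0.60331243 0.20521355 0.18656013] 5.000035269912339 [-0.08040508 -0.39267272  0.55586504]
[[-0.003, 0.183, 0.983], [0.001, 0.983, -0.183], [-1.0, 0.0, -0.003]]
scene 185.0502743704477 269.0913887791987
side 240.84370553462918 249.38946201959334
```

View pics/c4.png

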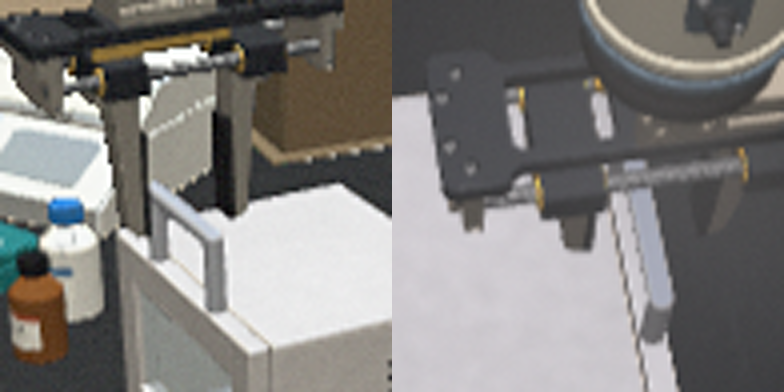

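Run:
```python
from h import *
a=r.grab_frame("scene");b=r.grab_frame("side")
S=lambda u,v:(185+u/4,110+v/4);D=lambda u,v:(260+(u-392)/4,200+v/4)
# scene left finger = -x finger = side right finger
for u,v in(((138,232),(708,232)),((235,212),(580,248)),((186,222),(644,240)),((150,186),(667,300)),((221,240),(633,164))):print(tri(a,S(*u),b,D(*v)))
```

```text
(array([0.5759463 , 0.21681107, 0.21457813]), np.float64(0.00583465097655734))
(array([0.63602343, 0.20442273, 0.21462536]), np.float64(0.008135091206802348))
(array([0.60577103, 0.21079602, 0.2145684 ]), np.float64(0.0062828224463162404))
(array([0.60754045, 0.24662785, 0.22637938]), np.float64(0.0016675949301350201))
(array([0.59978827, 0.17205357, 0.21708081]), np.float64(0.012940259367330426))
```

By triangulation the tips are at z ≈ 0.214, while the pose reports 0.187. The reported z is therefore about 28 mm too low. I'll go down 0.8 cm more and close.

Emit:
arm_command --pt "0.6 0 0 0 5" --pt "0.2 0 0 0 4" --pt "0 0 0 0 2" --pt "0 0 0 0 0.5" --pt "0 0 0 0 0.5" --pt "0 0 0 0 0.5" --pt "0 0 0 0 0.5"

```text
clock: 5.85
position: [0.602, 0.2061, 0.18]
tool_rot: [[-0.005, 0.183, 0.983], [0.002, 0.983, -0.183], [-1.0, 0.001, -0.005]]
wrist_force: [1.1, -0.8, -0.5]
width: 0.12
```

The opening is 11 mm, so the bar is gripped. Now the first half of the arc.

Emit:
arm_command --pt "0.08 0 -1.64 0 0.5" --pt "0.23 0 -1.62 0 0.5" --pt "0.38 0 -1.6 0 0.5" --pt "0.53 0 -1.55 0 0.5" --pt "0 0 0 0 0.5"

```text
clock: 6.35
position: [0.5443, 0.2175, 0.1705]
tool_rot: [[0.01, 0.183, 0.983], [0.002, 0.983, -0.183], [-1.0, 0.004, 0.009]]
wrist_force: [0.0, 1.2, -5.9]
width: 0.118
```

Emit:
arm_command --pt "0.67 0 -1.62 0 0.5" --pt "0.84 0 -1.54 0 0.5" --pt "0.98 0 -1.45 0 0.5" --pt "1.12 0 -1.35 0 0.5" --pt "1.24 0 -1.23 0 0.5" --pt "0 0 0 0 0.5"

```text
clock: 6.95
position: [0.4789, 0.2301, 0.1248]
tool_rot: [[0.019, 0.182, 0.983], [0.002, 0.983, -0.183], [-1.0, 0.005, 0.018]]
wrist_force: [0.5, 0.7, -4.9]
width: 0.119
```

Emit:
arm_command --pt "1.31 0 -1.16 0 0.5" --pt "1.44 0 -1.02 0 0.5" --pt "1.51 0 -0.88 0 0.5" --pt "1.61 0 -0.72 0 0.5" --pt "1.66 0 -0.56 0 0.5" --pt "1.2 0 -0.25 0 0.5" --pt "0 0 0 0 0.5"

```text
clock: 7.65
position: [0.4349, 0.2381, 0.0382]
tool_rot: [[0.01, 0.184, 0.983], [-0.0, 0.983, -0.184], [-1.0, 0.002, 0.01]]
wrist_force: [-1.5, 2.7, -1.6]
width: 0.116
```

Emit:
arm_command --pt "0.8 0 -0.1 0 0.5" --pt "0.7 0 -0.1 0 0.5" --pt "0.5 0 -0.05 0 0.5" --pt "0.4 0 0 0 0.5" --pt "0.4 0 0 0 0.5"

```text
clock: 8.15
position: [0.431, 0.2388, 0.0112]
tool_rot: [[-0.0, 0.186, 0.983], [-0.002, 0.983, -0.186], [-1.0, -0.002, 0.0]]
wrist_force: [-16.0, -0.4, 47.0]
width: 0.121
```

The force rose to 47 N, so the door is at its stop. I'll relax and check.

Emit:
arm_command --pt "0 0 0 0 0.5" --pt "0 0 0 0 0.5"

```text
clock: 8.35
position: [0.4307, 0.2387, 0.0119]
tool_rot: [[-0.004, 0.186, 0.982], [-0.003, 0.982, -0.186], [-1.0, -0.004, -0.003]]
wrist_force: [-3.5, 2.1, -2.9]
width: 0.118
```

Run:
```python
from h import *
import cv2
o=[]
s=r.sense();print(s["clock"],s["position"],s["width"]*9.2,s["wrist_force"])
for n,(x,y) in (("scene",(150,130)),("side",(250,190))):
    f=r.grab_frame(n);c=f["color"][y:y+160,x:x+160,::-1];o.append(cv2.resize(c,None,fx=2.5,fy=2.5,interpolation=cv2.INTER_CUBIC))
cv2.imwrite("pics/open.png",np.hstack(o))
```

```text
8.35 [0.43072684 0.23868079 0.01188677] 1.089034188849986 [-3.53932489  2.13615904 -2.91642192]
```

View pics/open.png

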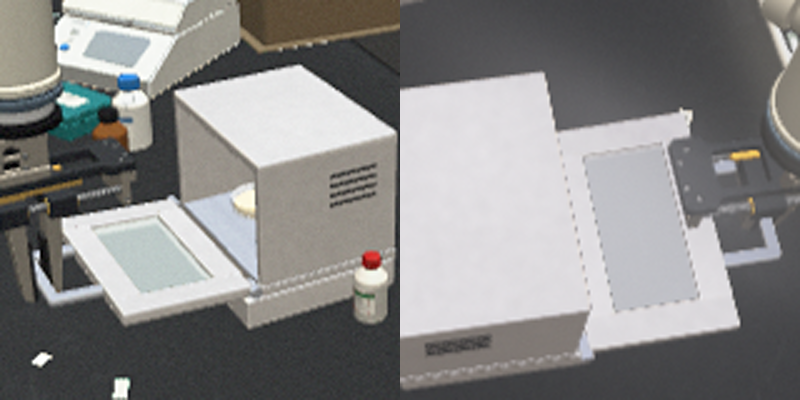

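The door lies flat at its stop with the bar still pinched. I'll hold it for about 2 s in total.

Emit:
arm_command --pt "0.1 0 0 0 0.5" --pt "0.1 0 0 0 0.5" --pt "0.1 0 0 0 0.5" --pt "0.1 0 0 0 0.5" --pt "0.1 0 0 0 0.5" --pt "0.1 0 0 0 0.5" --pt "0.1 0 0 0 0.5" --pt "0.1 0 0 0 0.5" --pt "0.1 0 0 0 0.5" --pt "0.1 0 0 0 0.5"

```text
clock: 9.45
position: [0.4298, 0.2386, 0.0114]
tool_rot: [[-0.021, 0.189, 0.982], [-0.006, 0.982, -0.19], [-1.0, -0.01, -0.02]]
wrist_force: [-7.8, 0.8, 12.2]
width: 0.117
```

Emit:
arm_command --pt "0.1 0 0 0 0.5" --pt "0.1 0 0 0 0.5" --pt "0.1 0 0 0 0.5" --pt "0.1 0 0 0 0.5" --pt "0.1 0 0 0 0.5" --pt "0 0 0 0 0.5" --pt "0 0 0 0 0.5" --pt "0 0 0 0 0.5"

```text
clock: 10.25
position: [0.4292, 0.2384, 0.0124]
tool_rot: [[-0.035, 0.191, 0.981], [-0.008, 0.982, -0.191], [-0.999, -0.015, -0.033]]
wrist_force: [-5.4, 2.8, -2.1]
width: 0.12
```

Now closing, along the reverse arc.

Emit:
arm_command --pt "-1.73 0 0.15 0 0.5" --pt "-1.7 0 0.31 0 0.5" --pt "-1.66 0 0.5 0 0.5" --pt "-1.61 0 0.66 0 0.5" --pt "-1.51 0 0.83 0 0.5" --pt "0 0 0 0 0.5"

```text
clock: 10.85
position: [0.4556, 0.2331, 0.0967]
tool_rot: [[-0.048, 0.192, 0.98], [-0.011, 0.981, -0.193], [-0.999, -0.02, -0.045]]
wrist_force: [-2.1, 0.3, 1.6]
width: 0.118
```

Emit:
arm_command --pt "-1.49 0 0.92 0 0.5" --pt "-1.38 0 1.08 0 0.5" --pt "-1.27 0 1.2 0 0.5" --pt "-1.15 0 1.32 0 0.5" --pt "-1.0 0 1.43 0 0.5" --pt "-0.86 0 1.52 0 0.5" --pt "0 0 0 0 0.5"

```text
clock: 11.55
position: [0.5365, 0.2178, 0.168]
tool_rot: [[-0.055, 0.193, 0.98], [-0.012, 0.981, -0.194], [-0.998, -0.022, -0.052]]
wrist_force: [1.1, 0.8, -0.2]
width: 0.118
```

Emit:
arm_command --pt "-0.66 0 1.62 0 0.5" --pt "-0.5 0 1.68 0 0.5" --pt "-0.31 0 1.5 0 0.5" --pt "-0.15 0 1.0 0 0.5" --pt "-0.06 0 0.6 0 0.5" --pt "-0.03 0 0.4 0 0.5" --pt "-0.03 0 0.4 0 0.5" --pt "-0.03 0 0.4 0 0.5"

```text
clock: 12.35
position: [0.5989, 0.2058, 0.1822]
tool_rot: [[-0.085, 0.193, 0.978], [-0.008, 0.981, -0.194], [-0.996, -0.024, -0.082]]
wrist_force: [-17.2, 3.6, 10.1]
width: 0.121
```

Emit:
arm_command --pt "0 0 0.5 0 0.5" --pt "0 0 0.6 0 0.5" --pt "0 0 0 0 0.5"

```text
clock: 12.65
position: [0.5972, 0.206, 0.1825]
tool_rot: [[-0.108, 0.191, 0.976], [-0.006, 0.981, -0.193], [-0.994, -0.027, -0.105]]
wrist_force: [3.0, -0.2, -4.1]
width: 0.12
```

Further pushing only tilts the tool about the bar, so the door is at its shut stop. I'll release and rise.

Emit:
arm_command --pt "0 0 0 0 3" --pt "0 0 0 0 5" --pt "0 0 0 0 5" --pt "0 0 0 0 5" --pt "-1 0 0 0 5" --pt "-2 0 -0.1 0 5" --pt "-2 0 -0.2 0 5" --pt "-3 0 -0.3 0 5" --pt "-3 0 -0.3 0 5" --pt "0 0 0 0 5"

```text
clock: 13.65
position: [0.6027, 0.2073, 0.2992]
tool_rot: [[-0.103, 0.192, 0.976], [-0.008, 0.981, -0.194], [-0.995, -0.027, -0.099]]
wrist_force: [-0.0, -0.2, 0.5]
width: 0.546
```

Run:
```python
from h import *
import cv2
o=[]
s=r.sense();print(s["clock"],s["position"],s["width"]*9.2,s["wrist_force"])
for n,(x,y) in (("scene",(205,145)),("side",(225,210))):
    f=r.grab_frame(n);c=f["color"][y:y+130,x:x+130,::-1];o.append(cv2.resize(c,None,fx=3,fy=3,interpolation=cv2.INTER_CUBIC))
    b=cv2.imread(f"pics/{n}0.png")[y:y+130,x:x+130];d=cv2.absdiff(b,np.ascontiguousarray(c)).max(2);o[-1]=np.vstack([o[-1][:290],cv2.resize(b,None,fx=3,fy=3,interpolation=cv2.INTER_CUBIC)[:290]])
cv2.imwrite("pics/shut.png",np.hstack(o))
```

```text
13.65 [0.60272814 0.20734409 0.29921725] 5.027057506260891 [-0.02056687 -0.1507594   0.49446305]
```

View pics/shut.png

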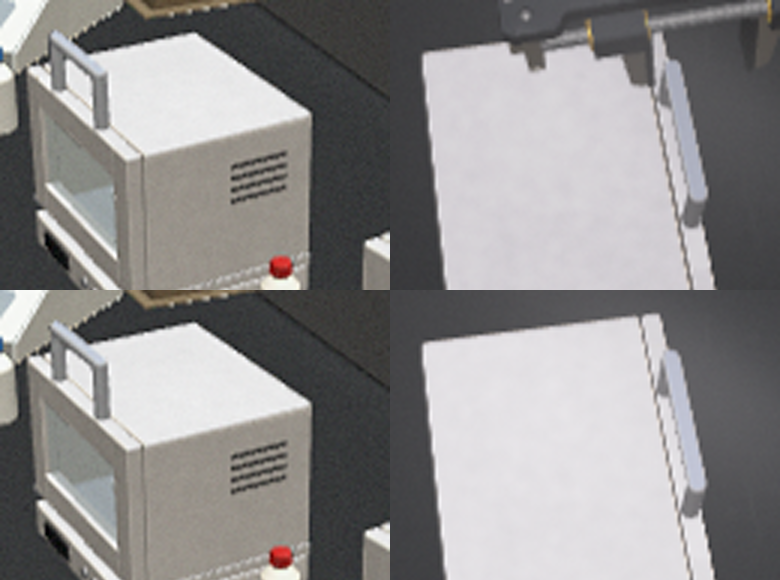

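The released door matches the starting picture in both views. The bar ends are at the same pixels: (57,33) in scene and (697,195) in side. Handing in.

```bash
python3 -c "
from bench import r
print(r.hand_in())"
```

```text
the job is handed in; nothing more can be done
None
```

I opened the window incubator's door down to its stop, held it there for about 2 s, then pushed it back up until shut. I let go, moved clear and handed in at about 13.7 s. I never went near the plain incubator.

**Last checks:**
- **Open:** the picture showed the door lying flat. The force had risen to 47 N at the stop, under the 120 N wrist limit.
- **Shut:** after release, the bar and door edge were at the same pixels as in the starting pictures, in both camera views. The wrist force was near zero.

**What disagreed or failed:**
- **Missed first grasp:** the fingers closed above the bar. The reported tool height was about 28 mm lower than the cameras showed, so I went by the cameras and the second grasp held.
- **Grip position at shut:** when I pushed the door fully shut, the reported grip position was about 3 mm short of where it started, and the tool had tilted about 0.1 rad. The pictures showed no gap, so I took the door as shut.

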